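Two tins from the gravity-feed tin dispenser

TASK

Get two tins out of the gravity-feed tin dispenser, one after the other: with the fingertips press the paddle of its rocking lever right down so that the gate at the other end lifts, keep it down until a tin has rolled out into the pick-up tray, and let the paddle come fully up so that the next tin moves up to the gate before you press again. Finish with the paddle up, both tins lying in the tray and the third waiting behind the shut gate. Work only the paddle: do not touch the tins or the gate, and leave the things standing round it where they are.

Things in the scene. Friction and masses are not known exactly. Their poses are not given: they have to be found in the camera images.
- dispenser: tin dispenser, fixed: white sheet-steel channel on wire legs, 427 mm long, 127 mm wide (inside 116). Origin: centre of its footprint on the worktop; x along the channel from low to high end, z up. Its floor slopes 0.14 rad down to -x. Side walls 26 mm high; two side brackets at x = 0, 155 mm tall, carry the lever's cross axle at x = -2, z = 140 mm. End walls at x = -210 mm (44 mm lip) and +210 mm
- rocker (a joint): turn of the lever about its axle, rad: 0 = paddle up, gate shut (spring-held); 0.72 = paddle down on its stop, gate up. Past 0.65 a tin passes below the gate while a roller under the paddle side holds the next one back until the paddle is let up. Needs about 5 N at first, 9 N at the stop; springs back by itself. The next tin reaches the gate within 1 s, a released tin rests in the tray within 2 s
- paddle: grey ribbed press plate on the lever over the channel's high half, 46 mm along the channel, 54 mm wide, 8 mm thick; origin: centre of its upper face. From the axle this lies 55 mm to the dispenser's +x and 56 mm up at rest (196 mm over the worktop), 78 mm to +x and 6 mm up when fully down: an arc of 78 mm radius. Its +x edge is tilted 0.36 rad up at rest, 0.36 down at the stop
- gate: steel flap 100 mm wide, 50 mm tall with a free roller along its lower edge, on the lever's other end, hanging across the channel in front of the first waiting tin. Its origin lies on the lever's axle; the flap hangs 41 mm from it towards the low end and turns with the lever. Not to be touched
- gate_place (a point): where the axis of a tin waiting at the shut gate crosses the channel's middle: x = 5, z = 88 mm in the dispenser's frame
- tray_front_place (a point): the same for a tin at rest against the lip of the pick-up tray, the part of the channel between gate and lip, room for two tins: x = -173, z = 63 mm
- tray_back_place (a point): the same for a second tin at rest in the tray behind that one: x = -98, z = 73 mm
- tin_first: food tin lying on its side across the channel, 75 mm across, 110 mm long, 0.48 kg: the one at the gate at the start. Origin: centre of its round end at the dispenser's +y side, on the tin's axis, 55 mm from its middle; own z along the axis towards the dispenser's -y side
- tin_second: food tin lying on its side across the channel, 75 mm across, 110 mm long, 0.48 kg: the next behind it at the start. Origin: centre of its round end at the dispenser's +y side, on the tin's axis, 55 mm from its middle; own z along the axis towards the dispenser's -y side
- tin_third: food tin lying on its side across the channel, 75 mm across, 110 mm long, 0.48 kg: the last, at the high end at the start; stays in the dispenser. Origin: centre of its round end at the dispenser's +y side, on the tin's axis, 55 mm from its middle; own z along the axis towards the dispenser's -y side
- salt_shaker: glass salt shaker with grey domed top, 44 mm across, 90 mm tall, a bystander near the dispenser; origin at the centre of its base
- spice_jar: glass spice jar with red cap, 45 mm across, 106 mm tall, a bystander near the dispenser; origin at the centre of its base
- jam_jar: jam jar with yellow lid, 66 mm across, 100 mm tall, a bystander near the dispenser; origin at the centre of its base
- tumbler: clear drinking glass, 80 mm across, 91 mm tall, a bystander near the dispenser; origin at the centre of its base
- tin_flat: flat fish tin standing on its base, 86 mm across, 40 mm tall, a bystander near the dispenser; origin at the centre of its base
- mug: orange mug, 81 mm across the body, 120 mm over the handle, 101 mm tall, a bystander near the dispenser; origin at the centre of its base

How it is judged:
On the way, in this order (a step that is already met when the one before it is completed fails the run):
1. the first tin has rolled out past the gate into the tray, the paddle still held down by the fingers and the second tin held back (x of tin_first in the frame of dispenser below -0.085 m and x of tin_second in the frame of dispenser above 0 m and value of joint rocker above 0.3 rad and contact force between the fingers and paddle above 1 N), for 0.1 s.
2. the paddle is fully up again and the second tin waits at the shut gate (value of joint rocker below 0.06 rad and x of tin_second in the frame of dispenser between -0.007 and 0.017 m), for 0.2 s.
3. the second tin has rolled out past the gate into the tray, the paddle still held down by the fingers and the third tin held back (x of tin_second in the frame of dispenser below -0.085 m and x of tin_third in the frame of dispenser above 0 m and value of joint rocker above 0.3 rad and contact force between the fingers and paddle above 1 N), for 0.1 s.
At the end, for the whole second after the job is handed in: the paddle is up (lever within 0.06 rad of rest), the first tin lies against the tray's lip and the second behind it (each within 15 mm of those places), the third waits at the shut gate within 12 mm, heights within 10 mm, all slower than 30 mm/s (value of joint rocker below 0.06 rad and x of tin_first in the frame of dispenser between -0.188 and -0.158 m and x of tin_second in the frame of dispenser between -0.114 and -0.083 m and x of tin_third in the frame of dispenser between -0.007 and 0.017 m and z of tin_first in the frame of dispenser between 0.053 and 0.073 m and z of tin_second in the frame of dispenser between 0.063 and 0.083 m and z of tin_third in the frame of dispenser between 0.078 and 0.098 m and linear speed of each of tin_first, tin_second, tin_third below 0.03 m/s); the robot touches nothing.
It fails at once if the paddle was pushed with another part of the arm than the fingers (contact force between the arm and paddle above 2 N).
It fails at once if the hand pushed or took hold of a tin (contact force between any of the arm, the fingers and tin_first above 1 N or contact force between any of the arm, the fingers and tin_second above 1 N or contact force between any of the arm, the fingers and tin_third above 1 N).
It fails at once if the gate was worked by hand instead of by the paddle (contact force between any of the fingers, the arm and gate above 1 N).
It fails at once if a tin was lifted out of the channel, or the third tin was let out too (height (world z) of any of tin_first, tin_second, tin_third above 0.15 m or x of tin_third in the frame of dispenser below -0.06 m).
It fails at once if a bystander was pushed more than 15 mm or tipped (distance of any of salt_shaker, spice_jar, jam_jar, tumbler, tin_flat, mug from where it was at the start of the episode above 0.015 m or angle between any of salt_shaker, spice_jar, jam_jar, tumbler, tin_flat, mug's own z axis and vertical above 0.3 rad).
It also fails if it takes over 58 s, if anything falls off the work surface, if the arm or the gripper's body presses on something with over 40 N, if the wrist force passes 120 N, or if a joint passes its speed limit or range.

ROBOT

A 7-joint arm with a two-finger parallel gripper is mounted at the origin on a cart in front of the work surface, level with it; the furniture and walls round the work are solid. World frame = base frame: x ahead of the robot, y to its left, z up, the work surface at z = 0. Lengths are in m, angles in rad, forces in N, time in s.
With the tool pointing down it reaches from about 0.4 to 0.875 m from the base axis. Payload 19.3 kg.
Tool frame: the origin (TCP) lies at the very end of the fingers, on their centre line; the grasp point (between the pads) lies 19 mm behind it; z points along the fingers, y is the line along which they close (so a half turn about z gives the same grasp; the last joint's range is limited). The gripper opens to 85 mm and grips with 20 to 120 N. Pads are 22 mm wide; open, the fingers measure 114 mm over their backs; the gripper's body (76 mm by 85 mm) begins 54 mm behind the grasp point. The pads swing forward as they close: fully open they stand 13 mm farther back than shut.
Start: joints at [1.13, 0.521, -0.036, 1.599, 0.021, 1.021, -0.113], TCP at [0.226, -0.583, 0.231] pointing down, gripper open.
Joint ranges: [-2.91, 2.91], [-0.3, 2.13], [-1.5, 1.42], [0.17, 2.43], [-1.26, 4.41], [0.16, 1.93], [-2.52, 2.52]. Speed limits (rad/s): [1.89, 1.89, 2.39, 2.39, 3.01, 3.01, 3.01].

INTERFACE

Orientations are given as [roll, pitch, yaw] about the fixed x, y, z axes, in that order (R = Rz(yaw) Ry(pitch) Rx(roll)).
In Python, from workcell import bot, grab_frame, calibration, job gives the robot as it stands.
- The arm moves only by the shell command python3 -m creep [FORCE], which reads ROWS from standard input. ROWS is a JSON object whose key "moves" holds a list of rows, 1 to 5 of them, each of 7 numbers: the finger opening in m, then dx, dy, dz in m, then a rotation vector rx, ry, rz in rad; each row is the pose to reach, as a shift and turn from the pose commanded when the command began, along the tool's axes at that moment; what a row does not reach only later rows make up. A row lasts 1/8 s, in which the tool goes at most 0.0625 m and 0.188 rad, less where a joint would pass 70% of its speed; a pose out of reach is approached as far as the arm can. The fingers move at their own pace and stop on an object; FORCE is the grip in N (left out, the last holds). Time passes only in rows, so rows that do not move let the fingers close. It prints the time, the measured TCP pose, the force, the opening and the grip force at its end. Input that does not fit is refused with a message, and nothing moves.
- bot.observe(): the state, without advancing time (a new reading comes with each control period).
- grab_frame(name): name is "scene" or "top" or "wrist"; returns (picture, depth): 480x640x3 uint8, blue, green, red; 480x640 float32, m along the optical axis (not along the pixel's ray), 0 where there is no reading.
- calibration(name): a dict with "vfov" (degrees; the focal length in pixels is half the picture's height over the tangent of half this angle, whatever the lens; pixels are square), "cx", "cy" (the principal point, pixels), "eye" and "attitude" of the camera in the world. Camera axes: x right, y down, z forward; pixel columns grow to the right and rows downward; lengths in m; the calibration is good to about 2 mm. A picture is of the moment at which its call begins: read the wrist's pose just before it. calibration takes no time and is no camera call; for the wrist camera it gives the pose at the moment of the call.
- job.job_done(): hands the job in; it is judged then, once.
The state is a dict: "clock": time; "qpos": joint angles; "qd": joint speeds; "joint_efforts": joint torques, N m; "position": TCP position; "tool_rot": TCP orientation; "force": force on the tool from outside, world axes, zero at the start; "moment": the same for the moment, N m; "grip_width": finger opening in m; "finger_force": force on a finger pad.
Only numpy, scipy, OpenCV 4.12 (cv2) and the standard library are available. Lean on these libraries where they do the work, as an engineer would, in place of code of your own. Each camera call takes 0.05 s, during which the arm holds its last target. There are 200 camera calls.

## Working session

There is one attempt and no reset: what is moved stays moved. The work goes in short steps, Python scripts to look and compute and a shell command to move; the robot and the scene stay as the last step left them, time stands still between calls to the robot, and variables do not carry over. Pictures are saved under pics/ and viewed, at most 10 in all, crops included, and the job is handed in when it is done.

```bash
mkdir -p pics
cat > h.py <<'E'
import numpy as np,cv2
from workcell import bot,grab_frame,calibration,job
def cam(n):
    c=calibration(n); return c
E
python3 - <<'E'
from h import *
for n in("scene","top"):
    c=calibration(n);print(n,c)
    p,d=grab_frame(n);cv2.imwrite(f"pics/{n}0.png",p);np.save(f"{n}0.npy",d)
print(bot.observe())
E
```

```text
scene {'vfov': 53.63459639494677, 'cx': 324.1919662309381, 'cy': 231.53748046027667, 'eye': array([0.05240679, 1.01273961, 0.7439974 ]), 'attitude': array([-2.06031243, -0.00743709, -2.66528252])}
top {'vfov': 47.36802907890863, 'cx': 314.0205083796522, 'cy': 241.9956078648595, 'eye': array([ 0.33631307, -0.04048588,  1.45003583]), 'attitude': array([-2.99111926,  0.04217409, -1.5684344 ])}
{'clock': 0.1, 'qpos': array([ 1.12976422,  0.52193965, -0.03630633,  1.59991   ,  0.02118002,
        1.02110243, -0.11283363]), 'qd': array([ 0.0007897 , -0.00313364, -0.00040651, -0.0008207 ,  0.00088178,
        0.00078864, -0.00155208]), 'joint_efforts': array([ 6.48925896e-03, -9.28491640e+01,  1.98536910e+00, -3.70534050e+01,
        1.82916736e-02,  5.35505736e-03,  7.13955478e-05]), 'position': array([ 0.22635609, -0.58226797,  0.23080739]), 'tool_rot': array([-3.14061929e+00,  6.07157284e-05,  3.70758044e-01]), 'force': array([-0.37490229, -0.14481614,  0.05709675]), 'moment': array([0.01410402, 0.01482468, 0.04999335]), 'finger_force': 0.0, 'grip_width': 0.08536846203943946}
```

View pics/scene0.png

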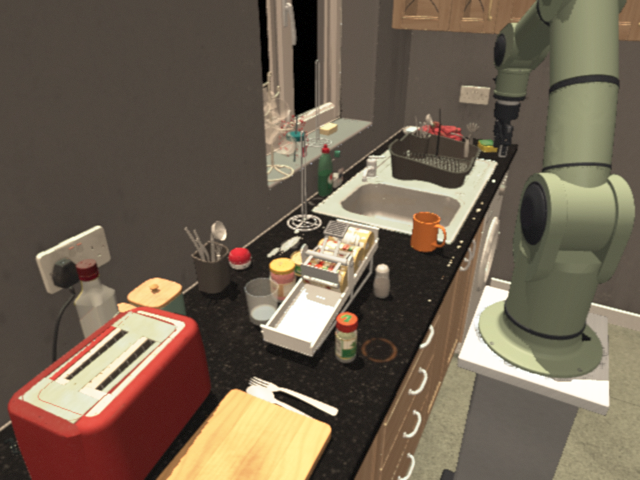

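View pics/top0.png

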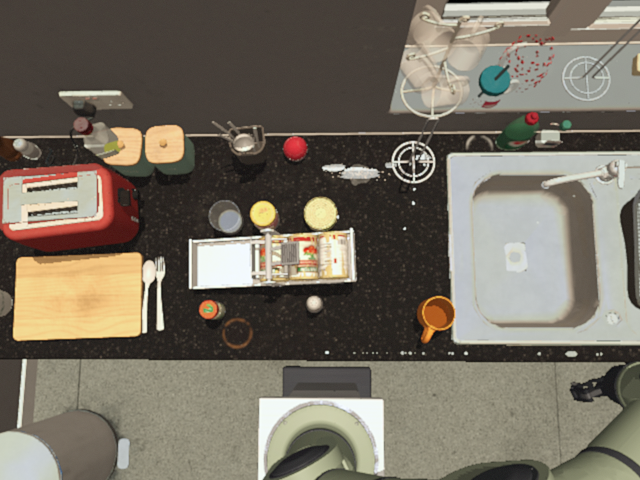

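The scene view shows the dispenser at about (320,285), tray towards the camera. In the top view it spans u 190–355, v 230–290. The low end is on the left, and the grey paddle is at about (291,253). The salt shaker (314,303), spice jar (211,310), jam jar (263,215), fish tin (321,213) and tumbler (226,217) stand around it.

```bash
cat >> h.py <<'E'
from scipy.spatial.transform import Rotation as Ro
def rays(c,uv):
    f=240/np.tan(np.radians(c['vfov'])/2); uv=np.atleast_2d(uv).astype(float)
    d=np.c_[(uv[:,0]-c['cx'])/f,(uv[:,1]-c['cy'])/f,np.ones(len(uv))]
    return d@Ro.from_euler('xyz',c['attitude']).as_matrix().T
def pmap(c,d):
    v,u=np.mgrid[:480,:640]
    return (c['eye']+rays(c,np.c_[u.ravel(),v.ravel()])*d.reshape(-1,1)).reshape(480,640,3)
def plane(c,uv,z):
    r=rays(c,uv); return c['eye']+r*((z-c['eye'][2])/r[:,2])[:,None]
E
python3 - <<'E'
from h import *
c=calibration("top");d=np.load("top0.npy");P=pmap(c,d)
print("table",P[320,270],P[300,400])
p=cv2.imread("pics/top0.png")
for u in range(264,312,3): print(u,[np.round(P[v,u],3).tolist() for v in (246,253,260)],p[253,u])
print('v scan',[(v,np.round(P[v,291],3).tolist(),p[v,291].tolist()) for v in range(228,292,3)])
cv2.imwrite("pics/tc.png",cv2.resize(p[200:320,180:370],None,fx=4,fy=4,interpolation=cv2.INTER_CUBIC))
s=cv2.imread("pics/scene0.png");cv2.imwrite("pics/sc.png",cv2.resize(s[210:360,250:400],None,fx=4,fy=4,interpolation=cv2.INTER_CUBIC))
E
```

```text
table [0.34877853 0.1365133  0.00257712] [ 0.40135647 -0.204717    0.00138657]
264 [[0.529, 0.14, 0.118], [0.512, 0.14, 0.112], [0.494, 0.139, 0.121]] [ 81 126 228]
267 [[0.524, 0.129, 0.148], [0.507, 0.128, 0.15], [0.49, 0.128, 0.149]] [202 217 224]
270 [[0.524, 0.121, 0.148], [0.508, 0.121, 0.145], [0.491, 0.121, 0.145]] [169 182 192]
273 [[0.523, 0.113, 0.156], [0.51, 0.116, 0.126], [0.493, 0.116, 0.126]] [144 177 198]
276 [[0.522, 0.105, 0.164], [0.51, 0.109, 0.127], [0.493, 0.109, 0.128]] [144 176 195]
279 [[0.521, 0.097, 0.172], [0.511, 0.102, 0.122], [0.488, 0.097, 0.168]] [206 240 238]
282 [[0.519, 0.088, 0.188], [0.502, 0.088, 0.186], [0.485, 0.087, 0.191]] [107 116 126]
285 [[0.517, 0.08, 0.197], [0.501, 0.08, 0.193], [0.485, 0.08, 0.197]] [127 138 148]
288 [[0.517, 0.073, 0.198], [0.501, 0.073, 0.195], [0.485, 0.074, 0.189]] [130 142 151]
291 [[0.517, 0.066, 0.196], [0.5, 0.066, 0.204], [0.485, 0.066, 0.194]] [108 117 126]
294 [[0.517, 0.059, 0.201], [0.5, 0.059, 0.203], [0.484, 0.059, 0.2]] [121 132 142]
297 [[0.516, 0.052, 0.204], [0.5, 0.052, 0.205], [0.484, 0.052, 0.20
[... 685 characters left out ...]
8, 126]), (249, [0.51, 0.066, 0.201], [110, 120, 131]), (252, [0.503, 0.066, 0.198], [113, 123, 132]), (255, [0.496, 0.066, 0.199], [108, 116, 125]), (258, [0.489, 0.066, 0.196], [108, 117, 126]), (261, [0.482, 0.066, 0.199], [106, 115, 125]), (264, [0.476, 0.066, 0.19], [113, 123, 134]), (267, [0.476, 0.072, 0.12], [138, 165, 179]), (270, [0.469, 0.072, 0.119], [139, 165, 180]), (273, [0.336, -0.04, 1.45], [131, 159, 176]), (276, [0.454, 0.072, 0.124], [164, 202, 221]), (279, [0.45, 0.075, 0.083], [87, 145, 174]), (282, [0.442, 0.074, 0.093], [169, 186, 197]), (285, [0.441, 0.082, 0.001], [38, 43, 48]), (288, [0.433, 0.082, 0.001], [21, 22, 24]), (291, [0.425, 0.082, -0.005], [22, 24, 26])]
```

View pics/tc.png

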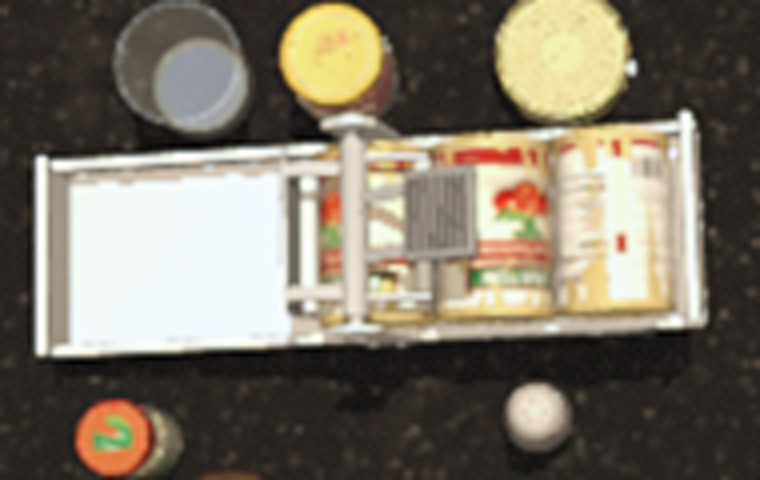

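View pics/sc.png

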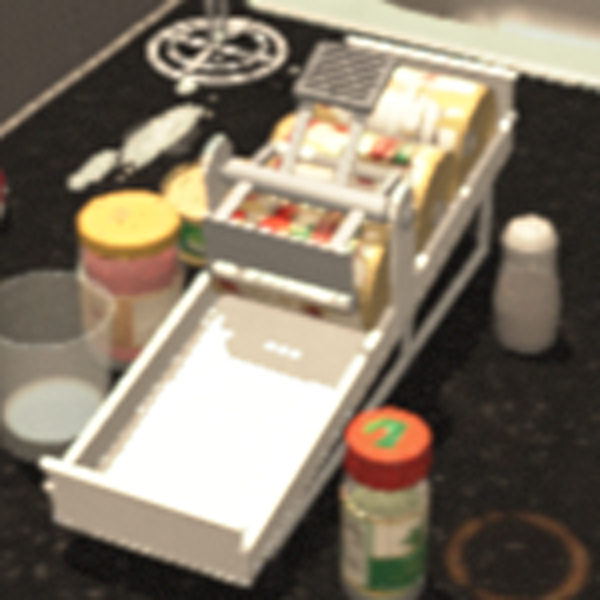

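The crops show the shut gate, the empty tray, the first tin under the lever, and the paddle at about (290,253) in the top view and (336,229) in the scene view. Next I measure the paddle from both views, plus the dispenser's yaw.

Run:
```python
from h import *
import json
pts={}
for n,(u0,u1,v0,v1) in dict(top=(278,302,238,270),scene=(320,352,216,240)).items():
    c=calibration(n);P=pmap(c,np.load(n+"0.npy"));img=cv2.imread(f"pics/{n}0.png").astype(int)
    m=np.zeros((480,640),bool);m[v0:v1,u0:u1]=1
    m&=(P[...,2]>.174)&(P[...,2]<.222)&(img.max(2)-img.min(2)<40)
    Q=P[m]; ce,sz,an=cv2.minAreaRect(Q[:,:2].astype(np.float32))
    A=np.linalg.lstsq(np.c_[Q[:,:2]-ce,np.ones(len(Q))],Q[:,2],rcond=None)[0]
    print(n,len(Q),"mean",Q.mean(0),"rect",ce,sz,an,"plane",A)
    if n=="top": T=P
    v,u=np.where(m);print(" pix centroid",u.mean(),v.mean()); pts[n]=(c,[u.mean(),v.mean()])
(c1,a),(c2,b)=pts.values()
r1,r2=rays(c1,a)[0],rays(c2,b)[0]
s=np.linalg.lstsq(np.c_[r1,-r2],c2['eye']-c1['eye'],rcond=None)[0]
p1,p2=c1['eye']+s[0]*r1,c2['eye']+s[1]*r2;print("triang",(p1+p2)/2,"miss",np.linalg.norm(p1-p2))
# dispenser extent: everything above .055 in white box region
m=np.zeros((480,640),bool);m[226:296,184:362]=1
m&=(T[...,2]>.05)&(T[...,2]<.135)
Q=T[m][:,:2].astype(np.float32);print("disp rect",cv2.minAreaRect(Q))
mm=m.astype(np.uint8);k=max(cv2.findContours(mm,0,1)[0],key=cv2.contourArea)
print("px rect",cv2.minAreaRect(k))
for nm,(u,v) in dict(salt=(314,303),spice=(210,309),jam=(263,214),fish=(321,213),tumb=(225,217),mug=(437,312)).items(): print(nm,T[v,u].round(3))
for s,t in((1,0),):pass
tall=T[380:,:].reshape(-1,3)
```

```text
top 426 mean [0.50169038 0.0690914  0.19669159] rect (0.5018410682678223, 0.07166728377342224) (0.05318417400121689, 0.0494118370115757) 0.8595298528671265 plane [ 0.01063308 -0.37797234  0.19571958]
 pix centroid 289.76291079812205 252.6431924882629
scene 325 mean [0.50050804 0.07187838 0.195299  ] rect (0.5008333921432495, 0.06898214668035507) (0.04646434634923935, 0.05365525186061859) 89.24844360351562 plane [ 0.01276148 -0.45790453  0.19662935]
 pix centroid 335.9323076923077 229.43384615384616
triang [0.50190835 0.06923962 0.19367606] miss 0.00033406449433593066
disp rect ((0.5151838660240173, 0.12629897892475128), (0.1598120480775833, 0.4266453683376312), 1.2629055976867676)
px rect ((313.0470275878906, 257.5120849609375), (53.30105209350586, 85.26302337646484), 88.47246551513672)
salt [0.39  0.017 0.088]
spice [0.374 0.272 0.109]
jam [0.612 0.146 0.104]
fish [0.629 0.002 0.033]
tumb [0.623 0.261 0.013]
mug [ 0.369 -0.294  0.035]
```

```bash
python3 - <<'E'
from h import *
c=calibration("top");T=pmap(c,np.load("top0.npy"))
a=plane(c,[190,264],.065)[0];b=plane(c,[353.5,255.5],.125)[0];print(a,b,T[264,190],T[255,353],np.linalg.norm((a-b)[:2]),(b-a)[:2]/np.linalg.norm((a-b)[:2]))
E
echo '{"moves":[[0, 0, 0, -0.06, 0, 0, -0.15], [0, 0.05, -0.02, -0.08, 0, 0, -0.3], [0, 0.11, -0.04, -0.08, 0, 0, -0.45], [0, 0.17, -0.06, -0.08, 0, 0, -0.6], [0, 0.23, -0.08, -0.08, 0, 0, -0.75]]}' | python3 -m creep 20
```

```text
[0.49040952 0.3375628  0.065     ] [ 0.50361439 -0.0803917   0.125     ] [0.48965559 0.33571315 0.07177646] [ 0.50278195 -0.07871325  0.1412199 ] 0.4181630550149904 [ 0.03157826 -0.99950128]
clock: 0.72
position: [0.4113, -0.4246, 0.3112]
tool_rot: [-3.141, 0.0, 1.125]
force: [0.2, -1.2, 0.5]
grip_width: 0.0001
finger_force: 0.0
```

```bash
echo '{"moves":[[0, 0.055, -0.016, 0, 0, 0, -0.1], [0, 0.115, -0.032, 0, 0, 0, -0.2], [0, 0.175, -0.048, 0, 0, 0, -0.3], [0, 0.235, -0.064, 0, 0, 0, -0.4], [0, 0.295, -0.08, 0, 0, 0, -0.48]]}' | python3 -m creep
```

```text
clock: 1.35
position: [0.4663, -0.1238, 0.3113]
tool_rot: [3.142, 0.0, 1.604]
force: [1.2, 0.0, 0.7]
grip_width: 0.0
finger_force: 0.0
```

```bash
echo '{"moves":[[0, 0.05, 0.01, 0, 0, 0, 0], [0, 0.1, 0.02, 0, 0, 0, 0], [0, 0.15, 0.03, 0, 0, 0, 0], [0, 0.195, 0.041, 0.03, 0, 0, 0], [0, 0.195, 0.041, 0.08, 0, 0, 0]]}' | python3 -m creep
echo '{"moves":[[0, 0, 0, 0, 0, 0, 0]]}' | python3 -m creep
python3 - <<'E'
from h import *
o=bot.observe();print(o['position'],o['force'])
p,_=grab_frame("top");q,_=grab_frame("scene")
cv2.imwrite("pics/c1.png",np.hstack([cv2.resize(p[200:320,220:320],(500,600),interpolation=2),cv2.resize(q[150:270,290:350],(300,600),interpolation=2)]))
E
```

```text
clock: 1.98
position: [0.5023, 0.0743, 0.2312]
tool_rot: [3.139, -0.002, 1.605]
force: [1.8, -1.0, -1.4]
grip_width: 0.0001
finger_force: 0.0
clock: 2.1
position: [0.4998, 0.0703, 0.229]
tool_rot: [-3.136, 0.0, 1.602]
force: [0.4, -0.4, 0.8]
grip_width: 0.0006
finger_force: 0.0
[0.49982171 0.07030254 0.22899938] [ 0.445914   -0.35618662  0.75960394]
```

View pics/c1.png

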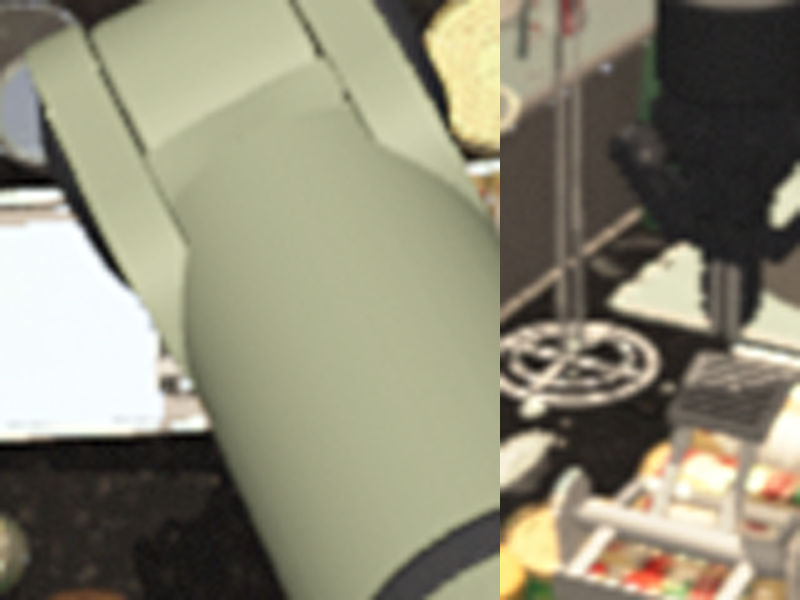

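The fingertips are over the middle of the paddle and nothing else is near. Now I press along its arc.

```bash
echo '{"moves":[[0, 0, 0, 0.015, 0, 0, 0], [0, 0, 0, 0.03, 0, 0, 0], [0, -0.007, 0, 0.038, 0, 0, 0], [0, -0.013, 0, 0.047, 0, 0, 0], [0, -0.017, 0, 0.056, 0, 0, 0]]}' | python3 -m creep
echo '{"moves":[[0, -0.003, 0, 0.008, 0, 0, 0], [0, -0.005, 0, 0.016, 0, 0, 0], [0, -0.006, 0, 0.022, 0, 0, 0], [0, -0.006, 0, 0.022, 0, 0, 0]]}' | python3 -m creep
```

```text
clock: 2.82
position: [0.5023, 0.0527, 0.1751]
tool_rot: [3.141, 0.0, 1.6]
force: [0.2, -1.1, 7.7]
grip_width: -0.0
finger_force: 3.4
clock: 3.32
position: [0.5025, 0.0452, 0.153]
tool_rot: [-3.141, 0.002, 1.599]
force: [0.7, -9.8, 10.5]
grip_width: -0.0001
finger_force: 6.3
```

```bash
echo '{"moves":[[0, 0, 0, 0.003, 0, 0, 0], [0, 0, 0, 0.005, 0, 0, 0], [0, 0, 0, 0.005, 0, 0, 0]]}' | python3 -m creep
cat > look.py <<'E'
from h import *; import sys
o=bot.observe();print(o['position'],o['force'])
q,_=grab_frame("scene");cv2.imwrite(f"pics/{sys.argv[1]}.png",cv2.resize(q[200:360,240:400],(600,600),interpolation=2))
E
python3 look.py p1
```

```text
clock: 3.7
position: [0.5025, 0.0445, 0.1482]
tool_rot: [-3.142, 0.003, 1.598]
force: [0.0, -13.3, 9.5]
grip_width: 0.0
finger_force: 7.3
[0.50253225 0.0444599  0.14821881] [ 4.50527481e-03 -1.33282467e+01  9.54300530e+00]
```

View pics/p1.png

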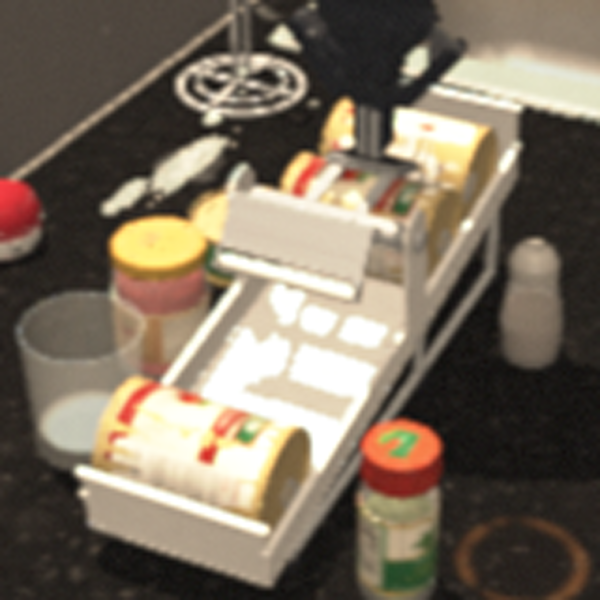

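The first tin is in the tray against the lip at crop (200,450), and the second is held back under the lever. I'll let the paddle up along the same arc.

```bash
echo '{"moves":[[0, 0, 0, 0, 0, 0, 0], [0, 0.001, 0, -0.01, 0, 0, 0], [0, 0.004, 0, -0.022, 0, 0, 0], [0, 0.01, 0, -0.035, 0, 0, 0], [0, 0.016, 0, -0.045, 0, 0, 0]]}' | python3 -m creep
echo '{"moves":[[0, 0.007, 0, -0.012, 0, 0, 0], [0, 0.007, 0, -0.036, 0, 0, 0], [0, 0.007, 0, -0.036, 0, 0, 0], [0, 0.007, 0, -0.036, 0, 0, 0], [0, 0.007, 0, -0.036, 0, 0, 0]]}' | python3 -m creep
echo '{"moves":[[0, 0, 0, 0, 0, 0, 0], [0, 0, 0, 0, 0, 0, 0], [0, 0, 0, 0, 0, 0, 0], [0, 0, 0, 0, 0, 0, 0], [0, 0, 0, 0, 0, 0, 0]]}' | python3 -m creep
echo '{"moves":[[0, 0, 0, 0, 0, 0, 0], [0, 0, 0, 0, 0, 0, 0], [0, 0, 0, 0, 0, 0, 0], [0, 0, 0, 0, 0, 0, 0], [0, 0, 0, 0, 0, 0, 0]]}' | python3 -m creep
python3 look.py p2
```

```text
clock: 4.38
position: [0.5018, 0.0635, 0.1937]
tool_rot: [3.141, -0.0, 1.6]
force: [0.2, 3.0, 2.4]
grip_width: 0.0001
finger_force: 1.7
clock: 5.0
position: [0.5012, 0.0703, 0.2287]
tool_rot: [-3.14, 0.0, 1.601]
force: [-0.1, 0.2, -0.4]
grip_width: 0.0001
finger_force: 0.0
clock: 5.62
position: [0.5015, 0.0705, 0.2293]
tool_rot: [3.142, 0.0, 1.601]
force: [-0.2, 0.7, 1.3]
grip_width: 0.0001
finger_force: 0.0
clock: 6.25
position: [0.5015, 0.0705, 0.2293]
tool_rot: [-3.142, -0.0, 1.601]
force: [0.0, -0.4, 1.2]
grip_width: 0.0
finger_force: 0.0
[0.50154001 0.07051704 0.22930981] [ 0.03363333 -0.35316691  1.19885528]
```

View pics/p2.png

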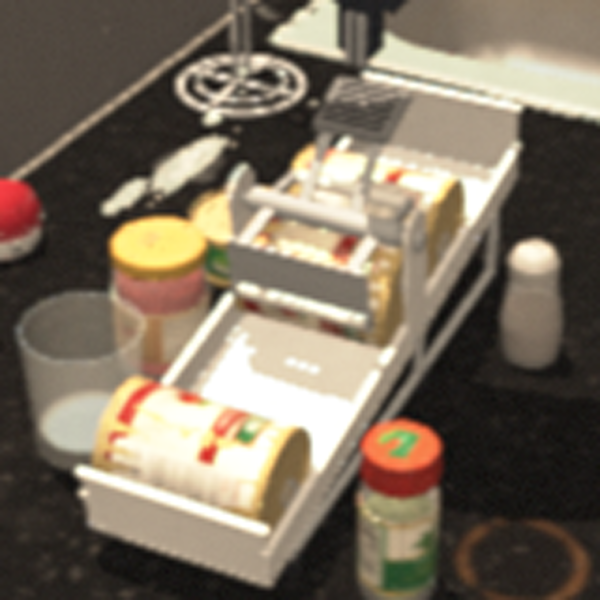

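The paddle is up, the gate is shut with the second tin waiting behind it, and the third tin follows it. I press the second time with the same moves.

```bash
echo '{"moves":[[0, 0, 0, 0.015, 0, 0, 0], [0, 0, 0, 0.03, 0, 0, 0], [0, -0.007, 0, 0.038, 0, 0, 0], [0, -0.013, 0, 0.047, 0, 0, 0], [0, -0.017, 0, 0.056, 0, 0, 0]]}' | python3 -m creep
echo '{"moves":[[0, -0.003, 0, 0.008, 0, 0, 0], [0, -0.005, 0, 0.016, 0, 0, 0], [0, -0.006, 0, 0.022, 0, 0, 0], [0, -0.006, 0, 0.025, 0, 0, 0], [0, -0.006, 0, 0.027, 0, 0, 0]]}' | python3 -m creep
echo '{"moves":[[0, 0, 0, 0, 0, 0, 0], [0, 0, 0, 0, 0, 0, 0], [0, 0, 0, 0, 0, 0, 0], [0, 0, 0, 0, 0, 0, 0], [0, 0, 0, 0, 0, 0, 0]]}' | python3 -m creep
python3 look.py p3
```

```text
clock: 6.92
position: [0.5021, 0.053, 0.1728]
tool_rot: [3.141, 0.0, 1.6]
force: [-1.1, 1.3, 5.0]
grip_width: 0.0002
finger_force: 3.5
clock: 7.55
position: [0.5027, 0.0455, 0.1471]
tool_rot: [3.141, 0.003, 1.599]
force: [-11.3, -12.5, 49.4]
grip_width: 0.0002
finger_force: 25.1
clock: 8.18
position: [0.5027, 0.0455, 0.1474]
tool_rot: [3.141, 0.003, 1.599]
force: [-8.4, -11.2, 37.1]
grip_width: 0.0001
finger_force: 19.1
[0.50265113 0.04547066 0.14742252] [ -8.38573814 -11.24224142  37.14027053]
```

View pics/p3.png

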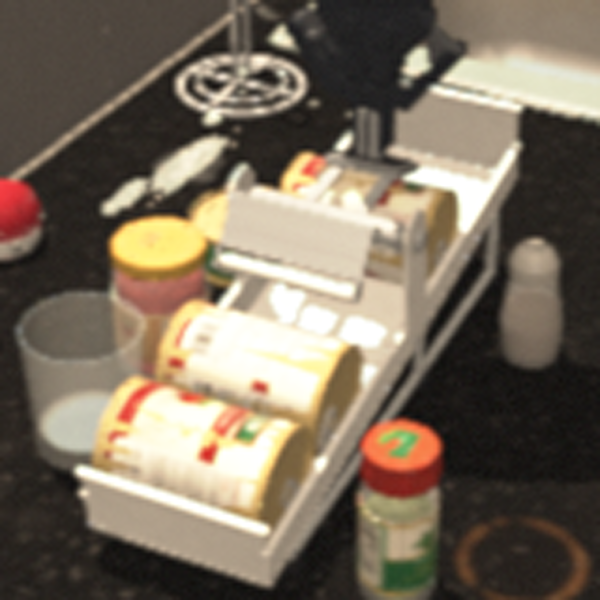

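Both tins are in the tray and the third is held back. I'll release the paddle, retreat upward and wait for things to settle.

```bash
echo '{"moves":[[0, 0, 0, 0, 0, 0, 0], [0, 0.001, 0, -0.01, 0, 0, 0], [0, 0.004, 0, -0.022, 0, 0, 0], [0, 0.01, 0, -0.035, 0, 0, 0], [0, 0.016, 0, -0.045, 0, 0, 0]]}' | python3 -m creep
echo '{"moves":[[0, 0.007, 0, -0.012, 0, 0, 0], [0, 0.007, 0, -0.036, 0, 0, 0], [0, 0.007, 0, -0.07, 0, 0, 0], [0, 0.007, 0, -0.07, 0, 0, 0], [0, 0.007, 0, -0.07, 0, 0, 0]]}' | python3 -m creep
for i in 1 2 3; do echo '{"moves":[[0, 0, 0, 0, 0, 0, 0], [0, 0, 0, 0, 0, 0, 0], [0, 0, 0, 0, 0, 0, 0], [0, 0, 0, 0, 0, 0, 0], [0, 0, 0, 0, 0, 0, 0]]}' | python3 -m creep | tail -4; done
python3 look.py p4
```

```text
clock: 8.85
position: [0.5018, 0.0634, 0.1916]
tool_rot: [3.141, -0.0, 1.6]
force: [-0.1, 3.6, 2.9]
grip_width: -0.0
finger_force: 1.7
clock: 9.48
position: [0.5013, 0.0701, 0.2608]
tool_rot: [-3.141, 0.0, 1.6]
force: [0.3, -0.3, -1.4]
grip_width: 0.0002
finger_force: 0.0
tool_rot: [-3.142, -0.0, 1.601]
force: [0.5, 0.9, -0.2]
grip_width: -0.0001
finger_force: 0.0
tool_rot: [-3.142, 0.0, 1.601]
force: [0.1, 0.6, 0.3]
grip_width: -0.0001
finger_force: 0.0
tool_rot: [3.142, -0.0, 1.601]
force: [0.8, -0.2, -0.2]
grip_width: -0.0001
finger_force: 0.0
[0.50156414 0.07052534 0.26131771] [ 0.7745954  -0.16155392 -0.16848977]
```

View pics/p4.png

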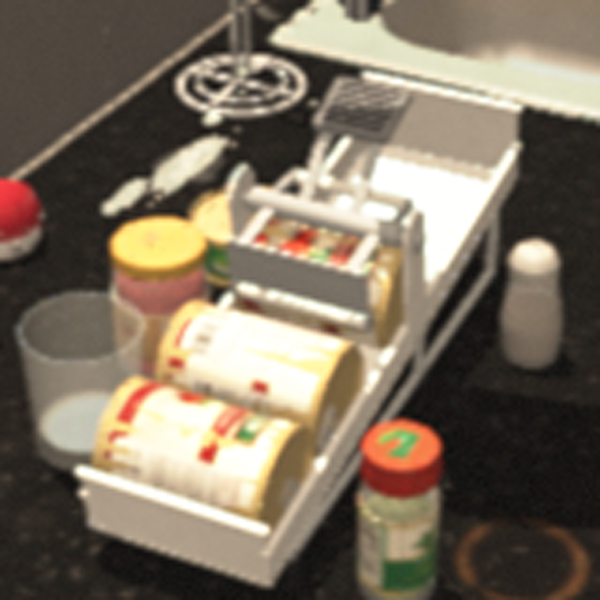

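The paddle is up, two tins lie in the tray at crop (200,450) and (260,375), and the third waits behind the shut gate. The bystanders look unmoved.

```bash
python3 -c "
from workcell import job;print(job.job_done())"
```

```text
the job is handed in; nothing more can be done
None
```

I handed the job in at about 11.5 s on the robot's clock: two tins lie in the tray, the third waits behind the shut gate, and the paddle is up with the fingers clear of it. The final picture shows this, but the hand-in printed no verdict.

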